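# Snap shut the two packed biscuit tins

## Task

The long tin and the square tin are packed with biscuits: press their hinged lids down until each snaps fully shut and stays shut by itself. The round tin is still being filled, so leave its lid standing open.

Things in the scene. Friction and masses are not known exactly. Their poses are not given: they have to be found in the camera images.
- long_tin_hinge (a point): Mid hinge line of the long tin (plain tinplate, 180 mm along the hinge, 130 deep, fixed), at its rear top edge, 50 mm above the table. Axes turn with the lid: y along the hinge, z out of the lid's top (vertical when shut), -x from hinge to free edge. Lid: flat 6 mm plate, 130 mm along -x, underside in the x-y plane, starting 0.45 to 0.75 rad open with its free edge up, on the robot's side.
- square_tin_hinge (a point): The same for the square tin: 130 deep x 110 mm wide, hinge 70 mm above the table, same lid length and thickness. All lids: pushed straight down on the middle, 88 mm level from the hinge (tip slides along the plate), they take 3 N, then up to 14 N near 14 degrees, where they spring back if let go; under 4 degrees (6 mm) they snap shut and hold: rigid stop, top level 6 mm above the hinge.
- round_tin_hinge (a point): The same for the round tin, to be left open: 130 mm in diameter, hinge 60 mm above the table, round 130 mm lid, also starting 0.45 to 0.75 rad open. The tins are of the same metal and stand side by side in any order, about 300 mm apart, each turned up to 0.25 rad, with biscuits and kitchen things around them.

How it is judged:
At the end, for the whole second after the job is handed in: The lids of the long tin and of the square tin are both held shut by their catches, within 0.04 rad (about 2 degrees) of level; the round tin's lid still stands more than 0.35 rad (20 degrees) open (angle between each of long_tin_hinge, square_tin_hinge's own z axis and vertical below 0.04 rad and angle between round_tin_hinge's own z axis and vertical above 0.35 rad); the robot touches nothing.
It fails at once if the round tin's lid is pushed down below 0.35 rad (20 degrees) open (angle between round_tin_hinge's own z axis and vertical below 0.35 rad).
It also fails if it takes over 45 s, if anything falls off the work surface, if the arm or the gripper's body presses on something with over 40 N, if the wrist force passes 120 N, or if a joint passes its speed limit or range.

## Robot

A 7-joint arm with a two-finger parallel gripper is mounted at the origin on the work surface. World frame = base frame: x ahead of the robot, y to its left, z up, the work surface at z = 0. Lengths are in m, angles in rad, forces in N, time in s.
With the tool pointing down it reaches from about 0.4 to 0.85 m from the base axis. Payload 10.4 kg.
Tool frame: the origin (TCP) lies between the finger pads; the fingertips stand manip.finger_overhang ahead of it and the grasp point (between the pads) lies 11 mm behind it (manip.finger_overhang is the distance from the TCP to the fingertips, in m); x points along the fingers, z is the direction in which the jaws open and shut, and the axes are right-handed (so a half turn about x gives the same grasp; the last joint's range is limited). The gripper opens to 85 mm and grips with 20 to 120 N. Pads are 22 mm wide; open, the fingers measure 114 mm over their backs; the gripper's body (76 mm by 85 mm) begins 54 mm behind the grasp point. The pads swing forward as they close: fully open they stand 13 mm farther back than shut.
Start: joints at [-1.156, 0.332, -0.065, 1.46, 0.022, 1.35, -0.088], TCP at [0.265, 0.566, 0.213] pointing down, gripper open.
Joint ranges: [-2.6, 2.6], [-0.5, 2.12], [-1.47, 1.34], [0.16, 2.42], [-1.27, 4.41], [0.06, 2.06], [-2.6, 2.6]. Speed limits (rad/s): [2.22, 2.22, 2.79, 2.79, 3.14, 3.14, 3.14].

## Interface

Orientations are given as a unit quaternion [x, y, z, w].
In Python, from workcell import get_obs, camera, workorder, manip gives the robot as it stands. The module is installed in compiled form; this text tells all that it offers.
- The arm moves only by the tool play_rows, never from a script. Its argument "increments" is text: rows parted by semicolons, each of 4 numbers parted by spaces: the shift along the tool's x, y, z in m, then the turn about the tool's x in rad. A call has 1 to 20 rows; each row shifts and turns the pose as measured when the row begins, along the tool's axes as they then stand; what a row does not reach is not made up. A row lasts 1/10 s, in which the tool goes at most 50 mm and 8.59 degrees, less where a joint would pass 70% of its speed; a pose out of reach is approached as far as the arm can. A call is refused whole if a number of a shift passes 0.05 or a number of a turn 0.15, either way. A call with a gripper value outside its range is refused whole. "hand" is the gripper command: -1 is fully open, 1 is shut, values between are in proportion, set as the call begins (left out, the last holds). The fingers move at their own pace and stop on an object; "squeeze" is the grip in N (left out, the last holds). Time passes only in rows, so rows that do not move let the fingers close. It gives the time, the measured TCP pose, the force and the opening at its end, in the units of the state.
- get_obs(): the state, without advancing time (a new reading comes with each control period).
- camera(name): name is "side" or "top"; returns a dict with "img" (384x512x3 uint8, blue, green, red), "fov_y" (degrees; the focal length in pixels is half the picture's height over the tangent of half this angle, whatever the lens; pixels are square), "cx", "cy" (the principal point, pixels), "R" (3x3) and "t" (3): a world point X has camera coordinates R X + t. Camera axes: x right, y down, z forward; pixel columns grow to the right and rows downward; lengths in m; the calibration is good to about 2 mm. A picture is of the moment at which its call begins. There is no depth.
- workorder.hand_in(): hands the job in, once; it reports no verdict.
The state is a dict: "clock": time; "joint_pos": joint angles; "joint_velocities": joint speeds; "tau": joint torques, N m; "position": TCP position; "ee_rot": TCP orientation; "ft_force": force on the tool from outside, world axes, zero at the start; "torque": the same for the moment, N m; "grip_width": opening from 0.0 (shut) to 1.0 (fully open).
Only numpy, scipy, OpenCV 4.12 (cv2) and the standard library are available. Lean on these libraries where they do the work, as an engineer would, in place of code of your own. Each camera call takes 0.05 s, during which the arm holds its last target.

## Working session

There is one attempt and no reset: what is moved stays moved. The work goes in short steps, Python scripts to look and compute and a tool call to move; the robot and the scene stay as the last step left them, time stands still between calls to the robot, and variables do not carry over. Pictures are saved under pics/ and viewed, and the job is handed in when it is done.

Besides the shell and the picture viewer there is one more tool, called after "Call:" as name(argument=value, ...), one argument or row to a line, values as JSON. play_rows: Moves the arm, as the interface text tells. Its arguments: {"type":"object","properties":{"increments":{"type":"string"},"hand":{"type":"number"},"squeeze":{"type":"number"}},"required":["increments"]}

```bash
mkdir -p pics; cat > h.py <<'E'
import numpy as np,cv2
from workcell import get_obs,camera,workorder,manip
def K(c):
    f=c["img"].shape[0]/2/np.tan(np.radians(c["fov_y"])/2)
    return f
def ray(c,u,v):
    R=np.array(c["R"]);t=np.array(c["t"]);f=K(c)
    d=R.T@np.array([(u-c["cx"])/f,(v-c["cy"])/f,1]);return -R.T@t,d
def atz(c,u,v,z):
    o,d=ray(c,u,v);return o+d*(z-o[2])/d[2]
def proj(c,X):
    p=np.array(c["R"])@np.array(X)+np.array(c["t"]);f=K(c)
    return np.array([c["cx"]+f*p[0]/p[2],c["cy"]+f*p[1]/p[2]])
def st():
    o=get_obs()
    for k,v in o.items(): print(k,np.round(v,3))
E
python3 - <<'E'
from h import *
import pickle
d={}
for n in("side","top"):
    c=camera(n);d[n]=c
    cv2.imwrite(f"pics/{n}0.png",cv2.resize(c["img"],(800,600),interpolation=cv2.INTER_CUBIC))
    print(n,c["fov_y"],c["cx"],c["cy"],np.round(c["R"],3),np.round(c["t"],3),[k for k in c])
pickle.dump(d,open("c0.pkl","wb"))
print(manip.finger_overhang); st()
E
```

```text
side 56.07451583960448 253.2663347410022 191.3134308270997 [[ 0.866 -0.5    0.005]
 [-0.381 -0.667 -0.641]
 [ 0.324  0.553 -0.768]] [-0.544  0.306  0.665] ['img', 'fov_y', 'cx', 'cy', 'R', 't']
top 42.52646724839792 253.54243583155534 186.55180462184802 [[-0.021 -1.     0.005]
 [-0.986  0.02  -0.168]
 [ 0.168 -0.008 -0.986]] [-0.002  0.607  1.08 ] ['img', 'fov_y', 'cx', 'cy', 'R', 't']
0.008
clock 0.1
joint_pos [-1.156  0.333 -0.065  1.461  0.022  1.35  -0.088]
joint_velocities [-0.001 -0.002 -0.001 -0.     0.    -0.001  0.001]
tau [ 2.0000e-03 -6.2674e+01  4.9000e-02 -3.9243e+01  1.6000e-02  7.0000e-03
 -0.0000e+00]
position [0.265 0.566 0.212]
ee_rot [-0.38   0.597  0.379  0.596]
ft_force [-0.129 -0.068  0.126]
torque [-0.01  -0.009  0.066]
grip_width 0.997
```

View pics/side0.png

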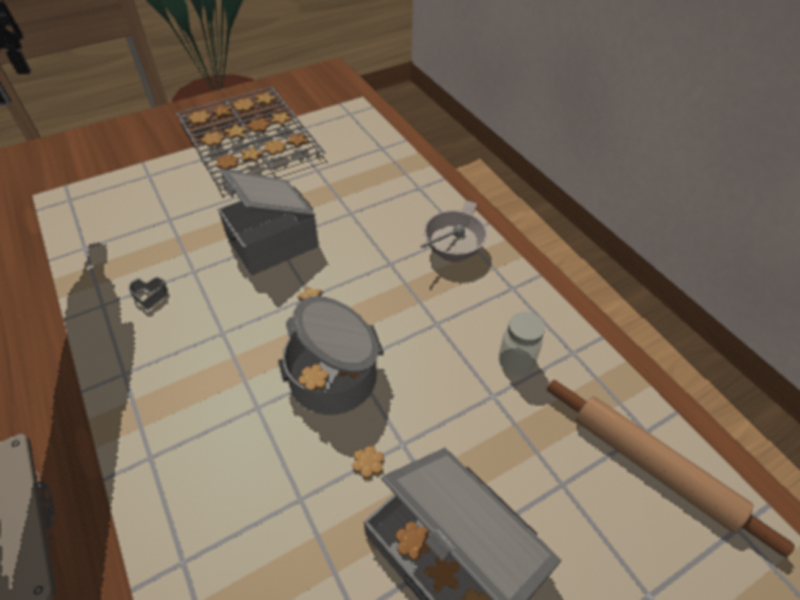

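View pics/top0.png

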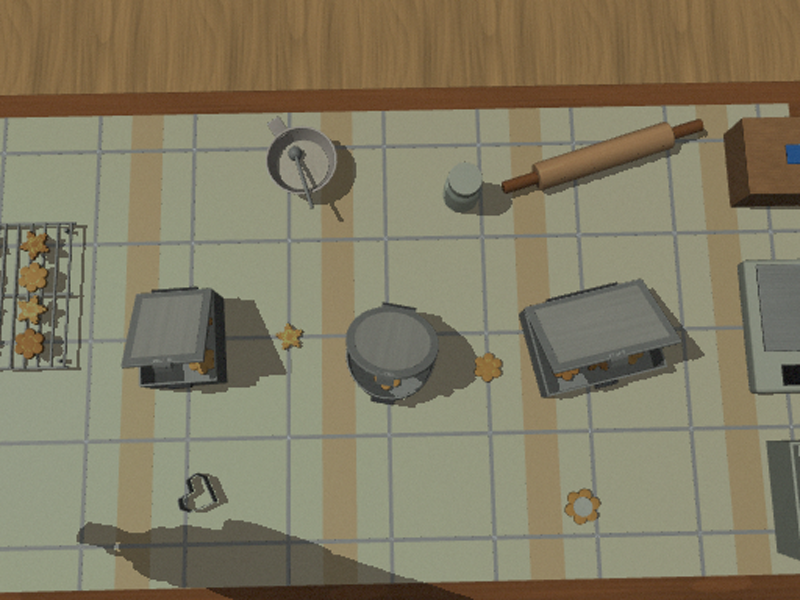

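```bash
python3 - <<'E'
from h import *
import pickle
d=pickle.load(open("c0.pkl","rb"))
def crop(n,x0,y0,w,h,name,s=6):
    im=d[n]["img"][y0:y0+h,x0:x0+w];im=cv2.resize(im,None,fx=s,fy=s,interpolation=cv2.INTER_CUBIC)
    im=cv2.convertScaleAbs(im,alpha=1.6)
    for i in range(0,w,10): cv2.putText(im,str(x0+i),(i*s,10),0,.35,(0,0,255),1);cv2.line(im,(i*s,12),(i*s,18),(0,0,255),1)
    for i in range(0,h,10): cv2.putText(im,str(y0+i),(0,i*s+4),0,.35,(0,0,255),1);cv2.line(im,(24,i*s),(30,i*s),(0,0,255),1)
    cv2.imwrite("pics/"+name,im)
crop("top",70,175,90,80,"a_ts.png",8)
crop("top",325,170,120,90,"a_tl.png",6)
crop("side",130,100,80,80,"a_ss.png",7)
crop("side",225,280,140,104,"a_sl.png",5)
crop("top",210,185,80,80,"a_tr.png",7)
E
```

```text
(no output)
```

View pics/a_ts.png

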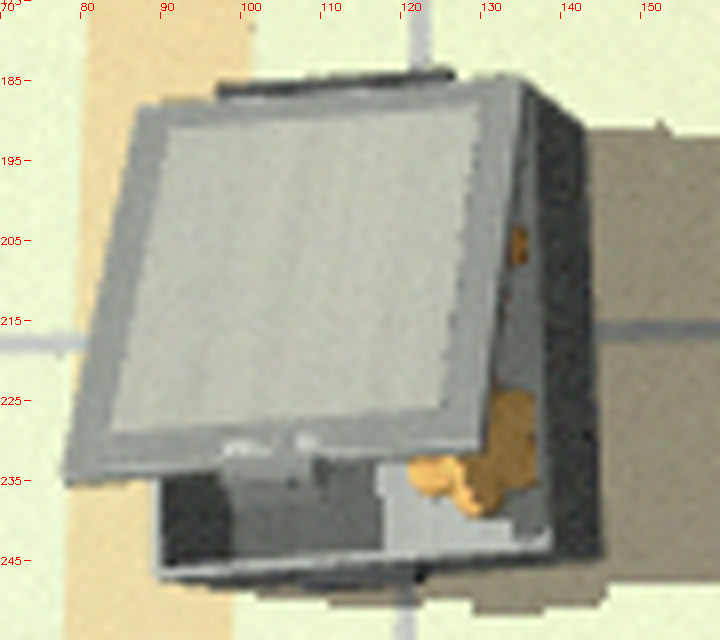

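View pics/a_tl.png

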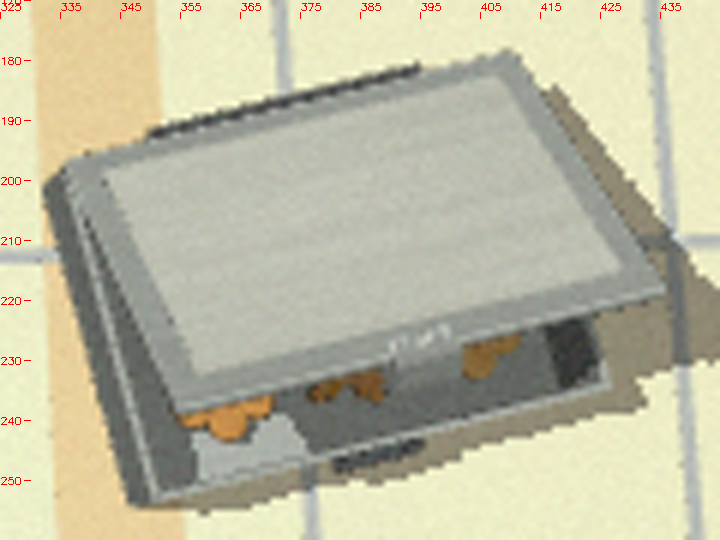

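View pics/a_ss.png

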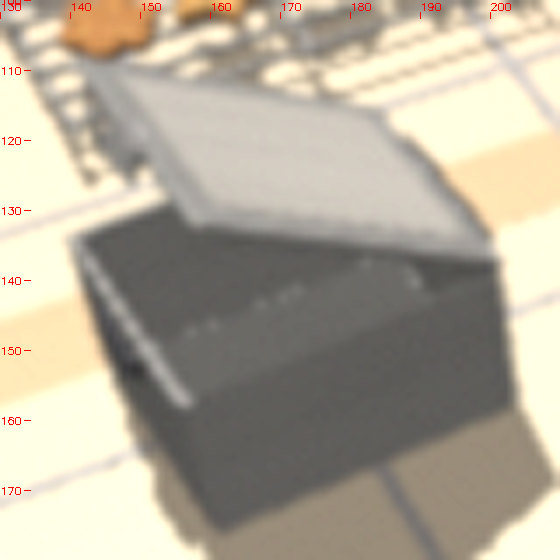

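View pics/a_sl.png

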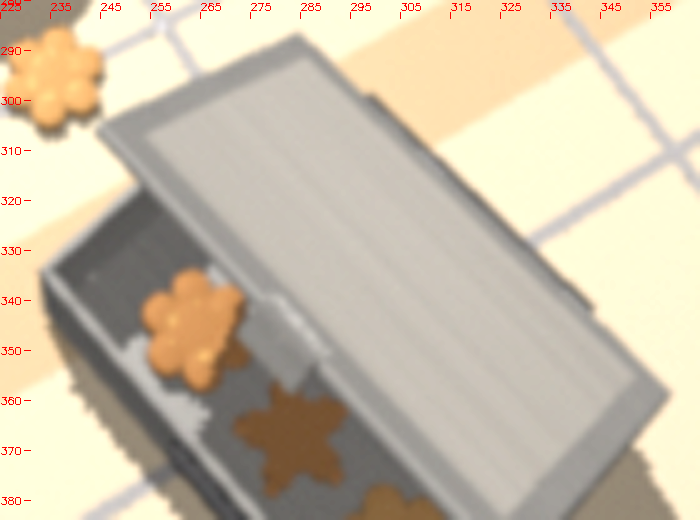

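View pics/a_tr.png

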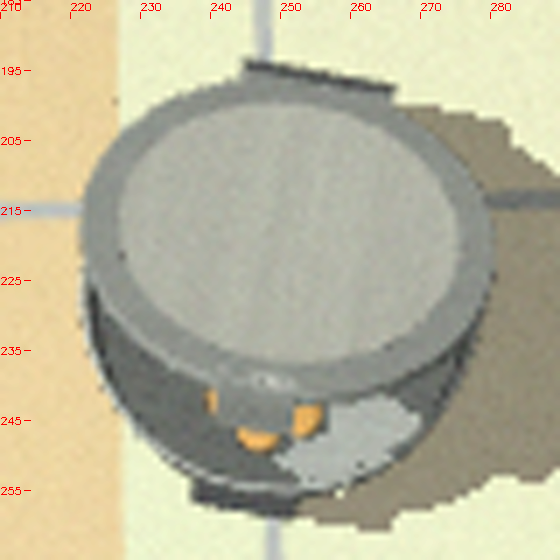

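```bash
cat > fit.py <<'E'
from h import *
import pickle
from scipy.optimize import least_squares
d=pickle.load(open("c0.pkl","rb"))
def lidpt(p,hz,lx,ly,lz):
    x,y,yaw,a=p[:4]
    ca,sa=np.cos(a),np.sin(a)
    # lid -x direction tips up by a
    X=lx*ca+lz*sa; Z=-lx*sa+lz*ca   # lx negative -> Z up; top normal tilts rear(+x)
    c,s=np.cos(yaw),np.sin(yaw)
    return np.array([x+c*X-s*ly,y+s*X+c*ly,hz+Z])
def fit(hz,W,obs,y0):
    def r(p):
        e=[]
        for n,i,j,u,v in obs:
            e+=list(proj(d[n],lidpt(p,hz,-.13*i,j*(W+0*p[0])/2,.006))-[u,v])
        return e
    s=least_squares(r,[.55,y0,0,.6]);print(np.round(s.x,4),np.round(np.reshape(s.fun,(-1,2)),1).tolist());return s.x
if __name__=="__main__":
    print("sq");a=fit(.07,.11,[("top",0,1,87,188.5),("top",0,-1,134,185),("top",1,1,78,235),("top",1,-1,129,231),
     ("side",1,1,142,110),("side",1,-1,157,132),("side",0,-1,199,136),("side",0,1,183,116)],.3)
    print("long");b=fit(.05,.18,[("top",0,1,336,198),("top",0,-1,409,179),("top",1,1,355,237),("top",1,-1,435,218),
     ("side",1,1,245,306),("side",0,1,285,287),("side",0,-1,359,359)],-.3)
    for nm,p,hz in(("sq",a,.07),("long",b,.05)):
        for L in(0,.088,.13): print(nm,L,np.round(lidpt(p,hz,-L,0,.006),4))
    for t in (.35,): pass
E
python3 fit.py
```

```text
sq
[0.6078 0.3042 0.0591 0.5482] [[-0.6, -0.6], [1.6, -0.9], [-1.1, 0.3], [1.2, 0.0], [-3.1, -1.8], [-0.4, 0.4], [2.2, 0.9], [-0.5, -1.3]]
long
[ 0.5959 -0.2899  0.2204  0.6554] [[-0.5, -1.6], [2.0, -1.1], [0.0, 1.2], [2.3, -0.3], [-1.6, -1.4], [-1.2, -0.8], [0.4, -0.0]]
sq 0 [0.6109 0.3044 0.0751]
sq 0.088 [0.5359 0.3    0.121 ]
sq 0.13 [0.5001 0.2979 0.1429]
long 0 [ 0.5995 -0.2891  0.0548]
long 0.088 [ 0.5314 -0.3044  0.1084]
long 0.13 [ 0.4989 -0.3117  0.134 ]
```

```bash
cat >> h.py <<'E'
from scipy.spatial.transform import Rotation as Ro
def go(X):
    o=get_obs();R=Ro.from_quat(o["ee_rot"]).as_matrix()
    print("axes",np.round(R,3).tolist(),"pos",np.round(o["position"],4),"F",np.round(o["ft_force"],1),"t",o["clock"])
    dl=R.T@(np.array(X)-o["position"]);print("tool delta",np.round(dl,4),"rows",np.abs(dl).max()/.03)
E
python3 -c "
from h import *
go([.52,.299,.213])"
```

```text
axes [[-0.0, -0.906, 0.424], [-0.001, 0.424, 0.906], [-1.0, -0.0, -0.001]] pos [0.2648 0.5657 0.2122] F [-0.1 -0.1  0.1] t 0.1
tool delta [-0.0006 -0.3442 -0.1334] rows 11.473276614930372
```

Call:
play_rows(
  hand=1,
  squeeze=40,
  increments="0 -0.028 -0.011 0;0 -0.028 -0.011 0;0 -0.028 -0.011 0;0 -0.028 -0.011 0;0 -0.028 -0.011 0;0 -0.028 -0.011 0;0 -0.028 -0.011 0;0 -0.028 -0.011 0;0 -0.028 -0.011 0;0 -0.028 -0.011 0;0 -0.028 -0.011 0;0 -0.028 -0.011 0;0 0 0 0",
)

```text
clock: 1.4
position: [0.5196, 0.2916, 0.2061]
ee_rot: [-0.382, 0.6, 0.379, 0.592]
ft_force: [0.7, -0.1, 0.2]
grip_width: -0.003
```

```bash
python3 -c "
from h import *
go([.52,.299,.14])
for n in('top','side'):
  c=camera(n);print(proj(c,get_obs()['position']-[0,0,.008])*800/512);cv2.imwrite('pics/%s1.png'%n,cv2.resize(c['img'],(800,600)))
"
```

```text
axes [[-0.008, -0.907, 0.421], [-0.009, 0.421, 0.907], [-1.0, 0.003, -0.012]] pos [0.5196 0.2916 0.2061] F [ 0.7 -0.1  0.2] t 1.4
tool delta [0.066  0.0025 0.0077] rows 2.20090082096392
[152.61166415 346.72859031]
[233.56873123 155.50951982]
```

View pics/side1.png

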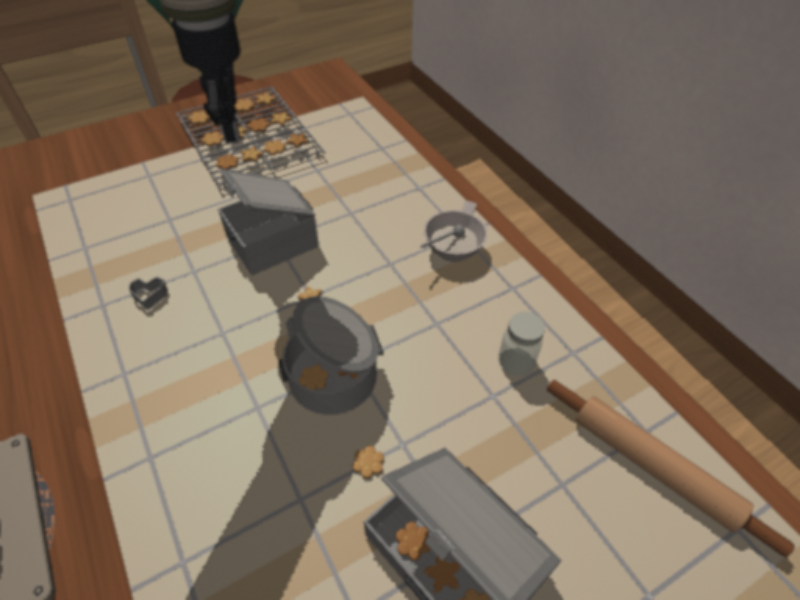

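View pics/top1.png

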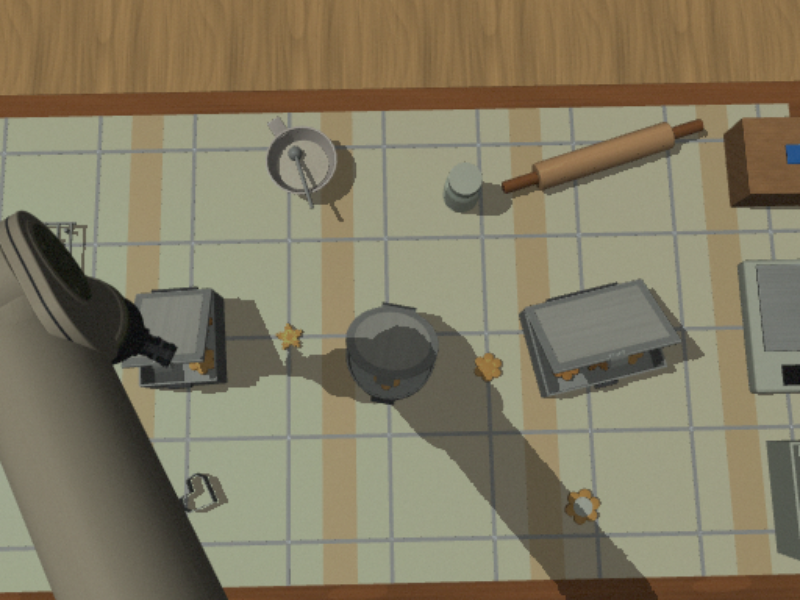

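```bash
python3 -c "
from h import *
for n in('top','side'):
  c=camera(n);p=proj(c,get_obs()['position']-[0,0,.008]);print(p)
  x,y=(70,190) if n=='top' else (110,50)
  im=c['img'][y:y+60,x:x+80];im=cv2.convertScaleAbs(cv2.resize(im,None,fx=8,fy=8,interpolation=cv2.INTER_CUBIC),alpha=3)
  cv2.circle(im,tuple(int(v) for v in (p-[x,y])*8),4,(0,0,255),-1)
  cv2.imwrite('pics/%s2.png'%n,im)
o=get_obs();print(o['position'],o['joint_velocities'],o['clock'])
import pickle;pickle.dump({n:camera(n) for n in('top','side')},open('c1.pkl','wb'))
"
```

```text
[ 96.08767617 222.88106607]
[148.78900888  99.1827298 ]
[0.51578309 0.29731818 0.20625705] [-1.07333648e-02 -1.10169079e-03 -5.51552691e-03 -2.55773430e-03
  9.21985114e-04 -2.46103941e-03 -6.91247278e-05] 1.6
```

View pics/top2.png

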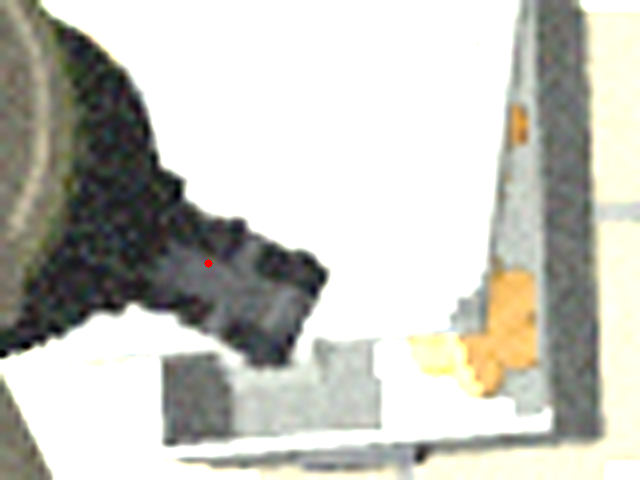

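View pics/side2.png

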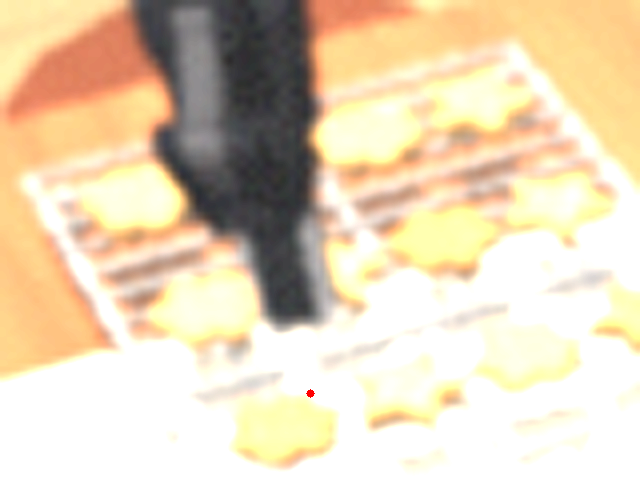

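```bash
python3 -c "
from h import *
import pickle
d=pickle.load(open('c1.pkl','rb'))
def tri(a,b):
  o1,d1=ray(d['top'],*a);o2,d2=ray(d['side'],*b)
  A=np.c_[d1,-d2];s,_,_,_=np.linalg.lstsq(A,o2-o1,rcond=None)
  print(o1+s[0]*d1,o2+s[1]*d2)
tri((107.2,229.7),(147,90))
# static check: same scene points, jar/tin corners
tri((90,246),(140,134))   # square tin front-left rim z .07
tri((138.5,244),(156,157)) # front-right rim
tri((350,252),(234,333)) # long tin front left rim .05
# rolling pin left end
print(d['side']['R'],d['side']['t'])
"
```

```text
[0.49780132 0.25997188 0.24858718] [0.5093173  0.25798745 0.24902844]
[0.47853832 0.349393   0.06737123] [0.48009033 0.34919968 0.06739589]
[0.48040513 0.24137472 0.07182851] [0.48590204 0.24058219 0.07196879]
[ 0.4538063  -0.22922713  0.04678765] [ 0.45519029 -0.22947726  0.04688326]
[[ 0.86610928 -0.49982716  0.00524723]
 [-0.38078327 -0.66655579 -0.64086464]
 [ 0.32381912  0.55306075 -0.76763597]] [-0.54391658  0.30580169  0.66535758]
```

```bash
cat > ov.py <<'E'
from h import *
def ov(tag,boxes={'top':(0,130,160,120),'side':(90,0,160,120)},al=3):
  for n in('top','side'):
    c=camera(n);o=get_obs();R=Ro.from_quat(o["ee_rot"]).as_matrix()
    x,y,w,h=boxes[n];im=c['img'][y:y+h,x:x+w]
    im=cv2.convertScaleAbs(cv2.resize(im,None,fx=5,fy=5,interpolation=cv2.INTER_CUBIC),alpha=al)
    for s in np.arange(-.2,.011,.02)+.008-.0:
        for k,col in((0,(0,0,255)),(.011,(0,255,0)),(-.011,(255,0,0))):
            p=proj(c,o['position']+R@[s,k,0]);cv2.circle(im,tuple(int(v) for v in (p-[x,y])*5),3,col,-1)
    cv2.imwrite(f'pics/{tag}_{n}.png',im)
  print(o['position'],o['ft_force'],o['clock'],o['grip_width'])
E
python3 -c "
from ov import *
ov('b')"
```

```text
[0.51599695 0.29722876 0.20654686] [-0.15186423  0.75174453  0.05389589] 1.8 0.0009244624177568942
```

View pics/b_top.png

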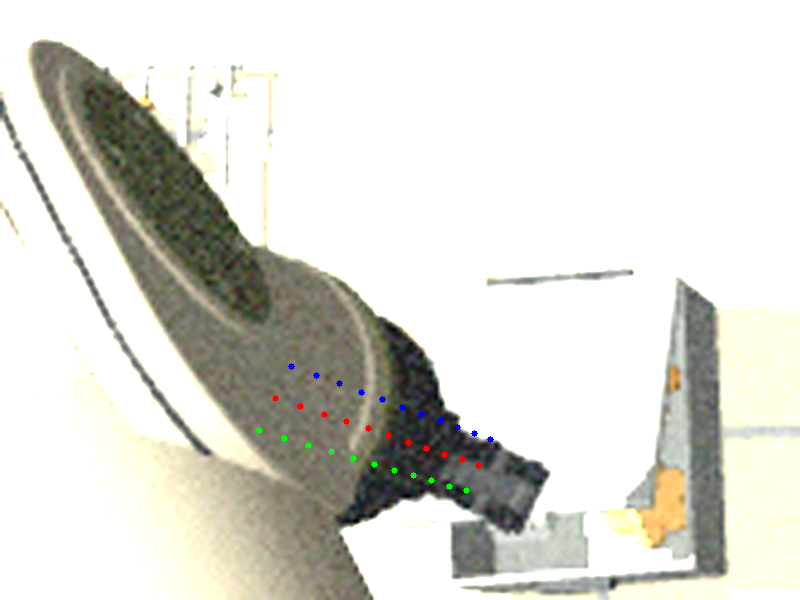

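View pics/b_side.png

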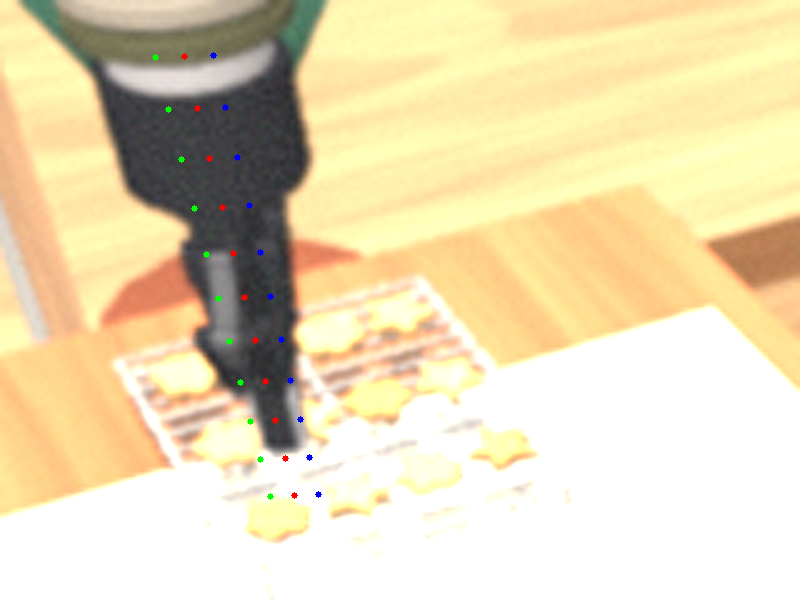

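Call:
play_rows(
  increments="0.02 0 0 0;0.02 0 0 0;0 0 0 0;0 0 0 0",
)

```text
clock: 2.2
position: [0.5149, 0.2992, 0.167]
ee_rot: [-0.384, 0.597, 0.384, 0.591]
ft_force: [0.1, -0.4, 1.3]
grip_width: -0.001
```

```bash
python3 -c "
from ov import *
import pickle
d=pickle.load(open('c0.pkl','rb'))
for n in d:
  c=camera(n);print(np.abs(c['R']-d[n]['R']).max(),np.abs(c['t']-d[n]['t']).max(),c['fov_y']-d[n]['fov_y'],c['cx']-d[n]['cx'])
ov('c')"
```

```text
0.0 0.0 0.0 0.0
0.0 0.0 0.0 0.0
[0.51536017 0.29910489 0.16733161] [ 0.67792012 -0.21693841  0.55606209] 2.4 0.002444683888740135
```

View pics/c_top.png

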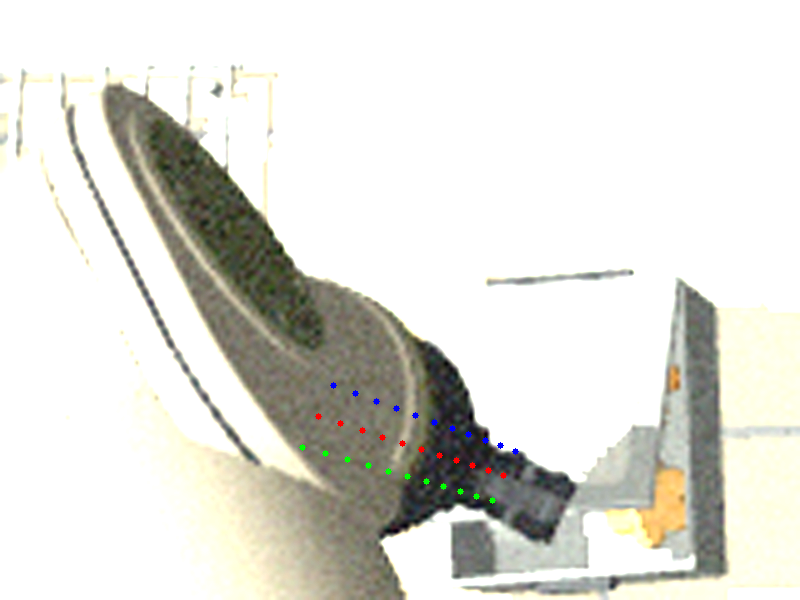

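View pics/c_side.png

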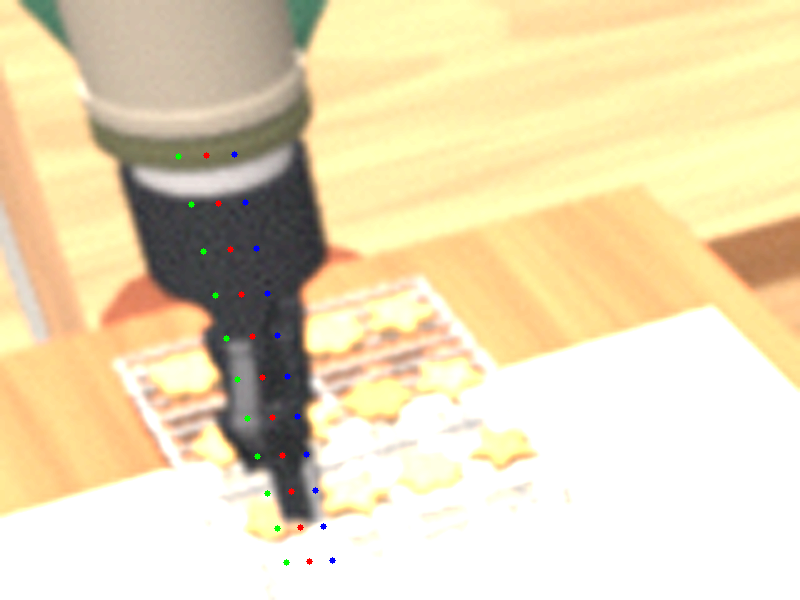

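```bash
python3 -c "
from h import *
o=get_obs();R=Ro.from_quat(o['ee_rot']).as_matrix()
for n,(x,y) in(('top',(0,130)),('side',(90,0))):
  c=camera(n)
  for s in(.008,-.03):
    print(n,s,[np.round((proj(c,o['position']+R@[s,a,b])-[x,y])*5).astype(int).tolist() for a in(-.011,.011) for b in(-.0145,.0145)])
  print('cam',-np.array(c['R']).T@c['t'])
"
```

```text
top 0.008 [[548, 465], [484, 437], [524, 514], [460, 486]]
top -0.03 [[520, 455], [454, 426], [495, 506], [429, 477]]
cam [ 0.41683109 -0.0058155   1.16643855]
side 0.008 [[330, 579], [334, 542], [284, 581], [289, 544]]
side -0.03 [[314, 513], [319, 476], [266, 515], [272, 479]]
cam [ 0.37207985 -0.43601356  0.70958395]
```

Call:
play_rows(
  increments="0.01 0 0 0;0.01 0 0 0;0.005 0 0 0;0.005 0 0 0;0 0 0 0",
)

```text
clock: 3.0
position: [0.515, 0.2986, 0.1342]
ee_rot: [-0.384, 0.597, 0.384, 0.591]
ft_force: [-0.8, 0.3, -0.6]
grip_width: 0.001
```

```bash
python3 -c "
from ov import *
ov('d')"
```

```text
[0.51541955 0.29878845 0.13521363] [ 0.07705661 -0.21948789 -0.05061021] 3.1 -0.0013790959095398027
```

View pics/d_top.png

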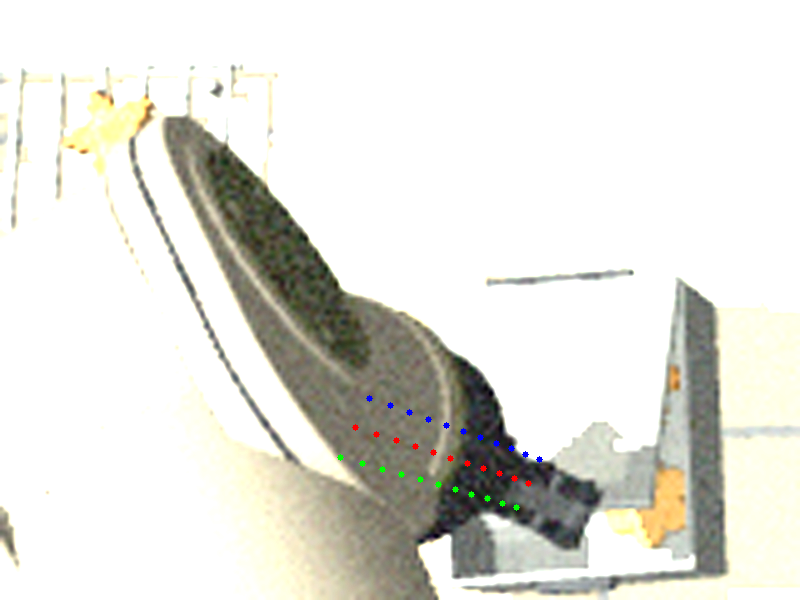

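View pics/d_side.png

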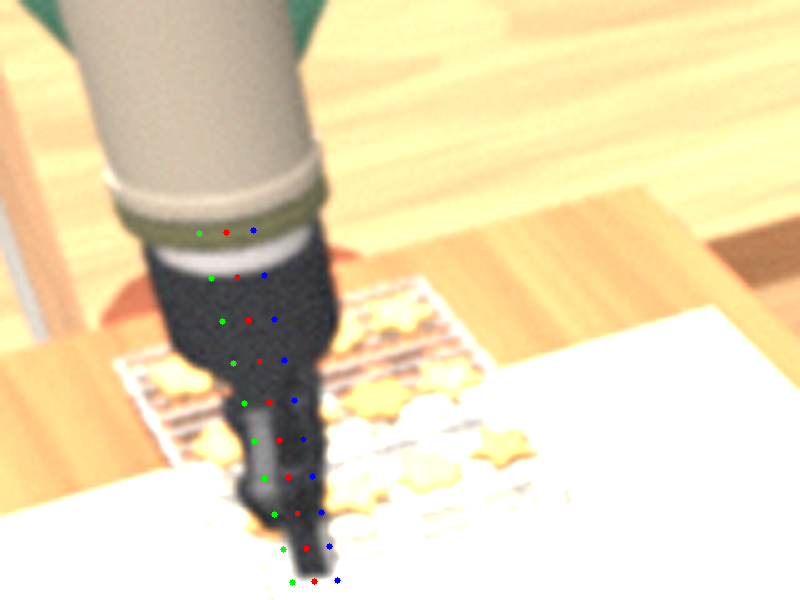

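```bash
cat >> h.py <<'E'
def tri(a,b):
  o1,d1=ray(camera('top'),*a);o2,d2=ray(camera('side'),*b)
  A=np.c_[d1,-d2];s,_,_,_=np.linalg.lstsq(A,o2-o1,rcond=None)
  p,q=o1+s[0]*d1,o2+s[1]*d2
  print(np.round((p+q)/2,4),'gap',np.round(p-q,4))
E
python3 -c "
from h import *
tri((117.5,234),(153,115)); print(get_obs()['position'])
# wrist features: body/flange white ring? 
" 
```

```text
[0.5013 0.2572 0.1832] gap [-0.0133  0.0023 -0.0004]
[0.51568409 0.29902895 0.13573458]
```

Call:
play_rows(
  increments="0.005 0 0 0;0.005 0 0 0;0.005 0 0 0;0.005 0 0 0;0 0 0 0",
)

```text
clock: 3.7
position: [0.5159, 0.2992, 0.1147]
ee_rot: [-0.384, 0.596, 0.384, 0.592]
ft_force: [0.0, 0.4, 0.3]
grip_width: -0.004
```

```bash
python3 -c "
from ov import *
ov('e',{'top':(60,170,100,90),'side':(120,80,100,90)},2)"
```

```text
[0.5162513  0.29940377 0.11541882] [-0.59775219  0.34591488 -0.83661203] 3.8 -0.005633693839149578
```

View pics/e_top.png

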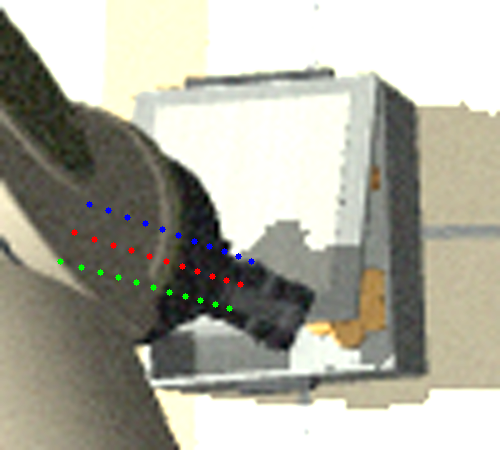

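View pics/e_side.png

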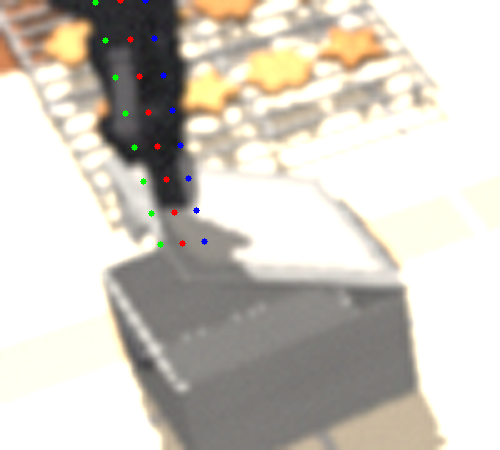

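Call:
play_rows(
  increments="0 0 0.016 0;0 0 0.016 0;0 0 0 0",
)

```text
clock: 4.1
position: [0.5301, 0.329, 0.116]
ee_rot: [-0.384, 0.595, 0.383, 0.593]
ft_force: [-1.0, 0.2, 0.2]
grip_width: -0.002
```

```bash
python3 -c "
from ov import *
ov('f',{'top':(60,170,100,90),'side':(120,80,100,90)},2)"
```

```text
[0.52999936 0.32700317 0.11587508] [-0.14624879 -0.55863122  0.09093767] 4.2 0.001949804989970175
```

View pics/f_top.png

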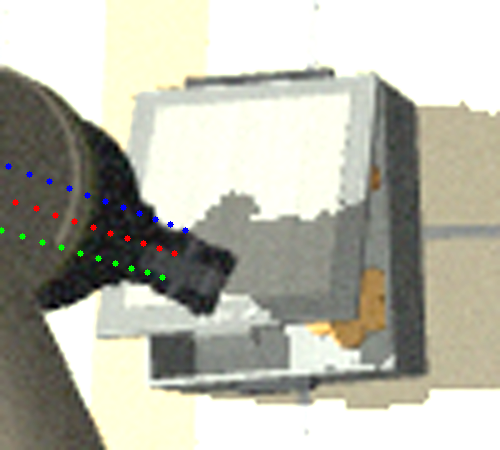

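View pics/f_side.png

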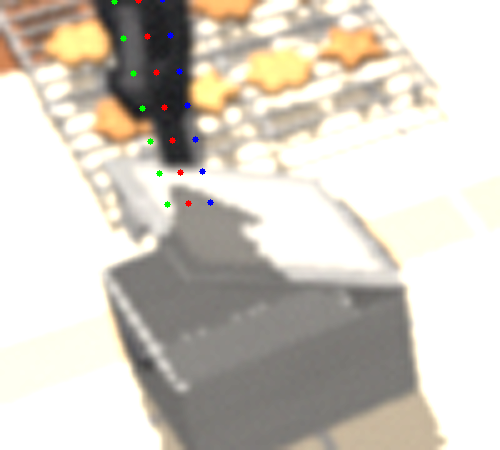

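Call:
play_rows(
  increments="0.007 0 0 0;0.007 0 0 0;0.007 0 0 0;0.005 0 0 0;0 0 0 0",
)

```text
clock: 4.7
position: [0.5302, 0.3251, 0.0889]
ee_rot: [-0.383, 0.596, 0.382, 0.594]
ft_force: [-0.5, 0.9, 2.8]
grip_width: -0.001
```

```bash
python3 -c "
from ov import *
ov('g',{'top':(60,170,100,90),'side':(120,80,100,90)},2)"
```

```text
[0.53029407 0.32512427 0.08923821] [0.02500056 0.47262032 2.34005747] 4.8 -0.0018666230912179288
```

View pics/g_top.png

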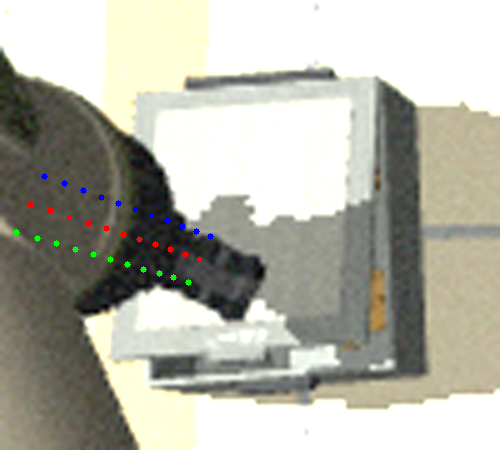

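View pics/g_side.png

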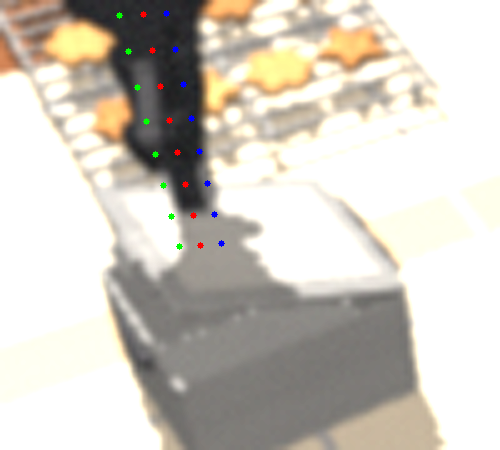

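Call:
play_rows(
  increments="0.005 0 0 0;0.005 0 0 0;0.005 0 0 0;0 0 0 0",
)

```text
clock: 5.2
position: [0.5315, 0.3258, 0.0776]
ee_rot: [-0.383, 0.594, 0.382, 0.595]
ft_force: [-1.1, -1.2, 7.9]
grip_width: -0.003
```

Call:
play_rows(
  increments="0.006 0 0 0;0.006 0 0 0;0.006 0 0 0;0 0 0 0",
)

```text
clock: 5.6
position: [0.5316, 0.326, 0.0615]
ee_rot: [-0.382, 0.594, 0.382, 0.596]
ft_force: [-0.2, -0.4, 0.2]
grip_width: -0.004
```

```bash
python3 -c "
from ov import *
ov('i',{'top':(60,170,100,90),'side':(120,80,100,90)},2)"
```

```text
[0.53198868 0.32623352 0.06222403] [0.72140919 0.43517206 0.72004444] 5.7 -0.0012542307934493332
```

View pics/i_top.png

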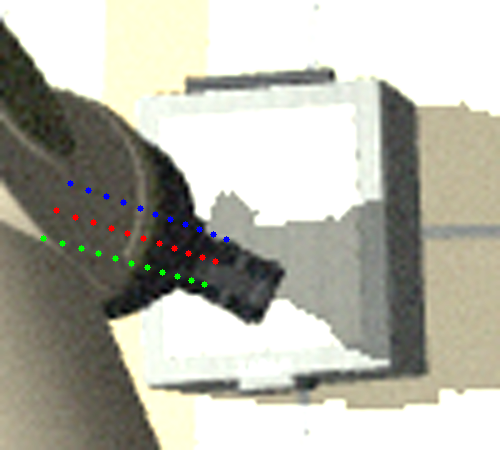

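View pics/i_side.png

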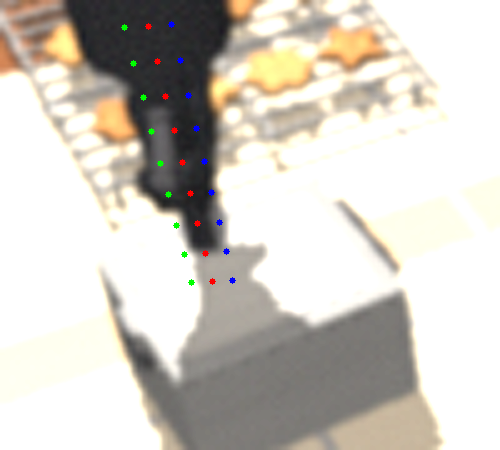

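Call:
play_rows(
  increments="0.005 0 0 0;0.005 0 0 0;0 0 0 0",
)

```text
clock: 6.0
position: [0.5334, 0.327, 0.0586]
ee_rot: [-0.382, 0.592, 0.383, 0.598]
ft_force: [0.4, 0.2, 0.1]
grip_width: -0.003
```

```bash
python3 -c "
from h import *
c=camera('top');p=(60+272/5,170+296/5);print(p,atz(c,*p,.076))
c=camera('side');print(atz(c,120+203/5,80+248/5,.076),proj(c,[.52,.299,.076]))
go([.5,-.28,.26])
"
```

```text
(114.4, 229.2) [0.51379529 0.294118   0.076     ]
[0.53197985 0.32859396 0.076     ] [160.2980588  137.57972125]
axes [[0.006, -0.909, 0.416], [0.005, 0.416, 0.909], [-1.0, -0.004, 0.007]] pos [0.5335 0.3271 0.0576] F [ 0.9 -1.2 12.9] t 6.1
tool delta [-0.2058 -0.2227 -0.5646] rows 18.81969617104981
```

Call:
play_rows(
  increments="-0.02 0 0 0;-0.03 0 0 0;-0.03 0 0 0;-0.03 0 0 0;-0.03 0 0 0;-0.03 0 0 0;-0.03 0 0 0;0 0 0 0",
)

```text
clock: 6.9
position: [0.5312, 0.3251, 0.2591]
ee_rot: [-0.382, 0.595, 0.382, 0.595]
ft_force: [-0.2, 0.6, 0.3]
grip_width: -0.001
```

```bash
python3 -c "
from h import *
go([.513,-.302,.26])
c=camera('top');cv2.imwrite('pics/j.png',cv2.resize(c['img'],(800,600)))
c=camera('side');cv2.imwrite('pics/js.png',cv2.resize(c['img'][80:200,100:260],(800,600)))
"
```

```text
axes [[0.001, -0.909, 0.416], [0.0, 0.416, 0.909], [-1.0, -0.0, 0.0]] pos [0.5312 0.3251 0.2591] F [-0.2  0.6  0.3] t 6.9
tool delta [-0.0011 -0.2443 -0.5778] rows 19.261113833597467
```

View pics/js.png

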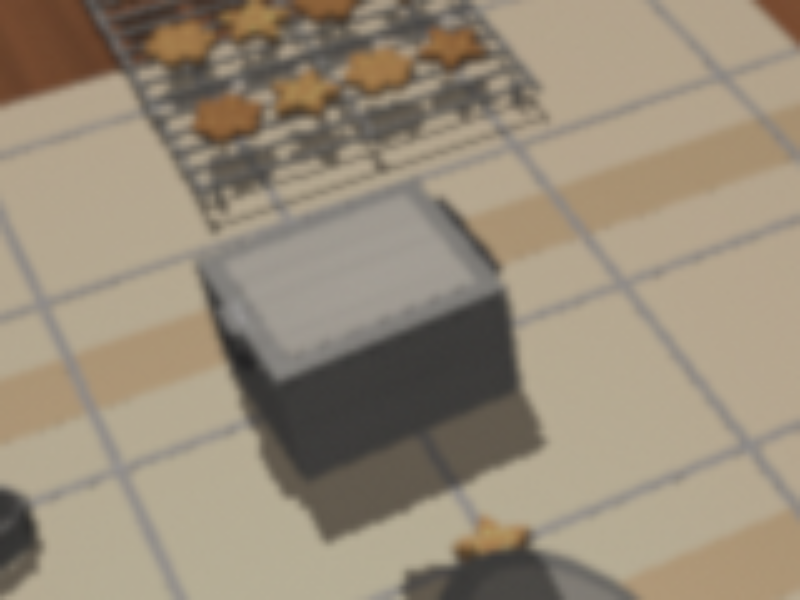

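The square tin is shut and holds. Next I'll move over to the long tin, staying high above the round one.

Call:
play_rows(
  increments="0 -0.012 -0.029 0;0 -0.012 -0.029 0;0 -0.012 -0.029 0;0 -0.012 -0.029 0;0 -0.012 -0.029 0;0 -0.012 -0.029 0;0 -0.012 -0.029 0;0 -0.012 -0.029 0;0 -0.012 -0.029 0;0 -0.012 -0.029 0;0 -0.012 -0.029 0;0 -0.012 -0.029 0;0 -0.012 -0.029 0;0 -0.012 -0.029 0;0 -0.012 -0.029 0;0 -0.012 -0.029 0;0 -0.012 -0.029 0;0 -0.012 -0.029 0;0 -0.012 -0.029 0;0 0 0 0",
)

```text
clock: 9.0
position: [0.4922, -0.2945, 0.2237]
ee_rot: [-0.377, 0.613, 0.39, 0.575]
ft_force: [-0.6, 0.2, 0.2]
grip_width: -0.002
```

```bash
python3 -c "
from ov import *
go([.513,-.302,.14])
ov('k',{'top':(310,150,160,110),'side':(210,264,160,120)},2)"
```

```text
axes [[-0.055, -0.91, 0.41], [-0.014, 0.412, 0.911], [-0.998, 0.045, -0.035]] pos [ 0.4922 -0.2945  0.2237] F [-0.6  0.2  0.2] t 9.0
tool delta [ 0.0825 -0.0257  0.0046] rows 2.7513114109763963
[ 0.49361436 -0.29030761  0.22361943] [-0.55392891  0.25674086  0.09826719] 9.1 0.000652816376057132
```

View pics/k_top.png

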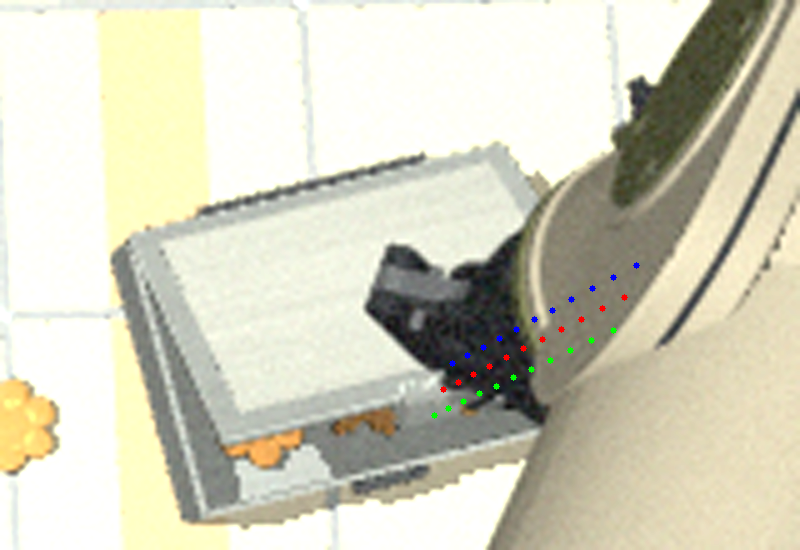

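View pics/k_side.png

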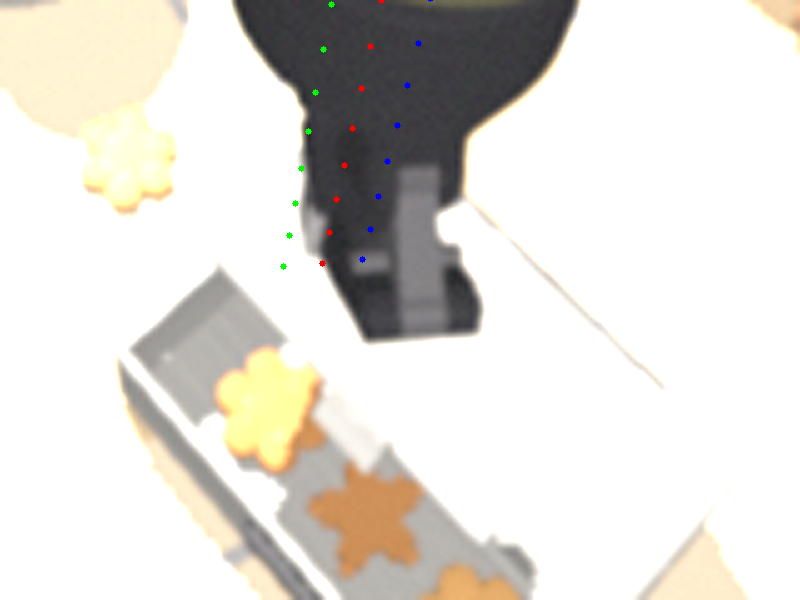

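```bash
python3 -c "
from h import *
tri((392.6,211.6),(294.6,331.4))
o=get_obs();print(o['position'],np.round(o['joint_pos'],3))
c=camera('top')
for n in('top','side'):
  c=camera(n);print(n,[np.round(proj(c,[*(np.array([.493,-.29])),z]),0) for z in(.215,.24,.26)])
"
```

```text
[ 0.5298 -0.3038  0.1388] gap [ 0.006  -0.0018  0.0012]
[ 0.49467594 -0.28875198  0.22446457] [-0.045  0.262  0.573  1.577 -0.107  1.386  1.691]
top [array([397., 228.]), array([401., 226.]), array([405., 225.])]
side [array([274., 317.]), array([275., 310.]), array([276., 304.])]
```

```bash
python3 -c "
from h import *
for n in('top','side'):
  c=camera(n);cv2.imwrite('pics/l%s.png'%n,cv2.convertScaleAbs(cv2.resize(c['img'],(800,600)),alpha=1.5))
o=get_obs();print(o['position'],np.round(o['joint_pos'],3))
"
```

```text
[ 0.49491547 -0.289262    0.22554435] [-0.045  0.261  0.574  1.576 -0.106  1.386  1.692]
```

View pics/ltop.png

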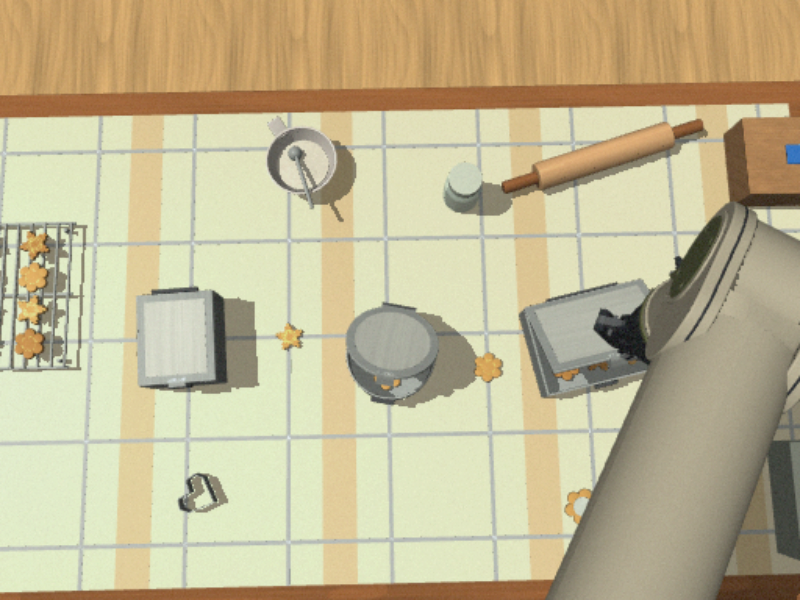

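View pics/lside.png

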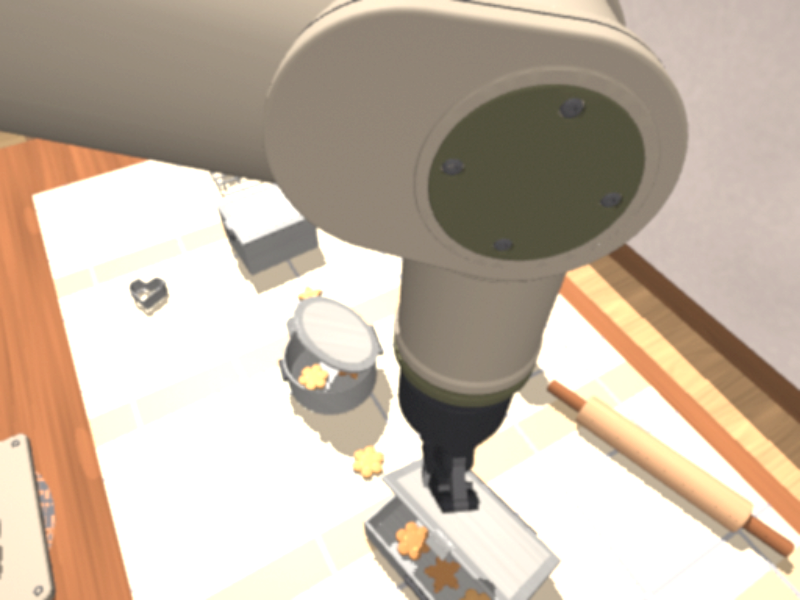

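Call:
play_rows(
  increments="0.006 0 0 0;0.006 0 0 0;0.006 0 0 0;0.006 0 0 0;0 0 0 0",
)

```text
clock: 9.95
position: [0.4936, -0.2885, 0.1991]
ee_rot: [-0.38, 0.61, 0.393, 0.575]
ft_force: [0.2, -0.1, 0.0]
grip_width: -0.004
```

```bash
python3 -c "
from ov import *
ov('m',{'top':(310,150,160,110),'side':(210,264,160,120)},1.5)"
```

```text
[ 0.49404691 -0.28874914  0.20003735] [-0.03651821 -0.1768311  -0.59308546] 10.05 0.0004767654998258806
```

View pics/m_top.png

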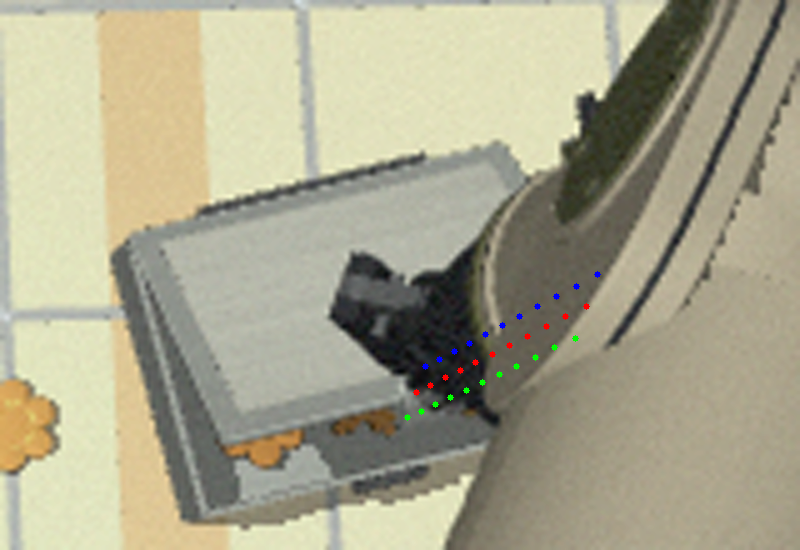

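View pics/m_side.png

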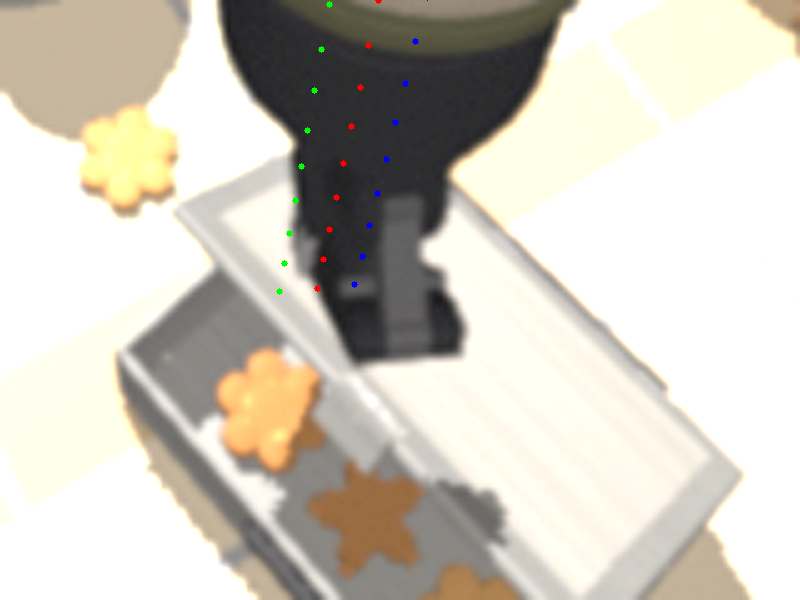

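```bash
python3 -c "
from h import *
t=camera('top');s=camera('side')
for z in(.1,.12,.15,.19): print(z,atz(t,310+375/5,150+318/5,z)[:2],atz(s,210+407/5,264+358/5,z)[:2])
# shadow calib: square tin now shut: top crop
im=t['img'][170:270,70:190];cv2.imwrite('pics/n.png',cv2.convertScaleAbs(cv2.resize(im,None,fx=6,fy=6,interpolation=cv2.INTER_CUBIC),alpha=1.5))
"
```

```text
0.1 [ 0.53320511 -0.29930101] [ 0.52873278 -0.29698933]
0.12 [ 0.53102263 -0.29379698] [ 0.52359311 -0.30155061]
0.15 [ 0.52774891 -0.28554094] [ 0.51588361 -0.30839253]
0.19 [ 0.52338395 -0.27453288] [ 0.50560427 -0.3175151 ]
```

View pics/n.png

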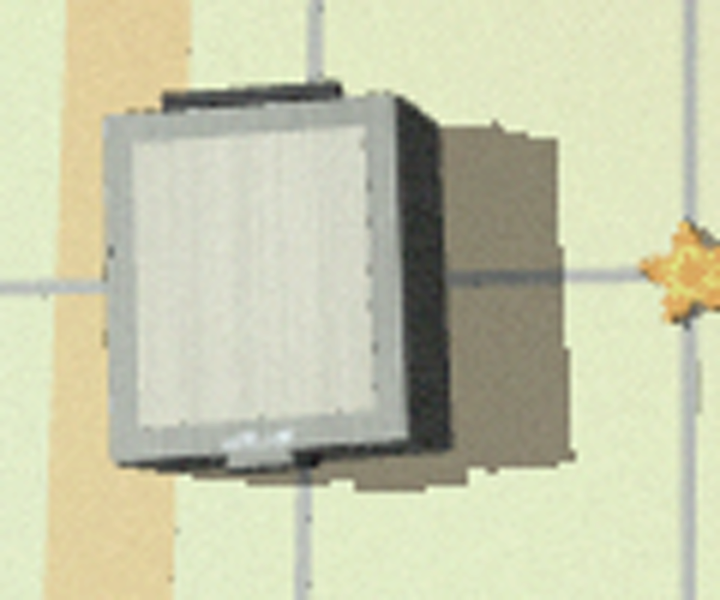

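```bash
python3 -c "
from h import *
from fit import lidpt
t=camera('top');s=camera('side')
P=atz(t,138.3,243.7,.076);S=atz(t,165.8,246.3,0);L=S-P;L/=-L[2];print('light per -1 z',L)
p=[.5959,-.2899,.2204,.6554]
# shadow point on lid plane
A=lidpt(p,.05,0,0,.006);n=lidpt(p,.05,0,0,1.006)-A
for (u,v) in((304,366),(300,362),(310,368)):
  o,d=ray(s,u,v);X=o+d*(n@(A-o))/(n@d);print('shadow pt',X)
  for h in(.0,.03,.06,.09): 
    Q=X-L*h;print(h,np.round(Q,3),'side zoom',np.round((proj(s,Q)-[210,264])*5),'top zoom',np.round((proj(t,Q)-[310,150])*5))
"
```

```text
light per -1 z [-0.0392871  -0.62363241 -1.        ]
shadow pt [ 0.51253526 -0.3501025   0.13022332]
0.0 [ 0.513 -0.35   0.13 ] side zoom [470. 510.] top zoom [518. 356.]
0.03 [ 0.514 -0.331  0.16 ] side zoom [448. 420.] top zoom [496. 347.]
0.06 [ 0.515 -0.313  0.19 ] side zoom [425. 326.] top zoom [472. 337.]
0.09 [ 0.516 -0.294  0.22 ] side zoom [400. 227.] top zoom [447. 327.]
shadow pt [ 0.51047991 -0.34257671  0.13050034]
0.0 [ 0.51  -0.343  0.131] side zoom [450. 490.] top zoom [500. 361.]
0.03 [ 0.512 -0.324  0.161] side zoom [428. 400.] top zoom [478. 352.]
0.06 [ 0.513 -0.305  0.191] side zoom [404. 306.] top zoom [454. 343.]
0.09 [ 0.514 -0.286  0.221] side zoom [379. 208.] top zoom [429. 332.]
shadow pt [ 0.51979677 -0.35621446  0.12580321]
0.0 [ 0.52  -0.356  0.126] side zoom [500. 520.] top zoom [527. 340.]
0.03 [ 0.521 -0.338  0.156] side zoom [479. 431.] top zoom [506. 330.]
0.06 [ 0.522 -0.319  0.186] side zoom [456. 337.] top zoom [483. 320.]
0.09 [ 0.523 -0.3    0.216] side zoom [433. 239.] top zoom [458. 309.]
```

Call:
play_rows(
  increments="0.008 0 0 0;0.008 0 0 0;0.008 0 0 0;0.006 0 0 0;0 0 0 0",
)

```text
clock: 10.75
position: [0.4925, -0.2892, 0.1676]
ee_rot: [-0.38, 0.609, 0.392, 0.575]
ft_force: [0.2, 0.7, -0.2]
grip_width: -0.001
```

```bash
python3 -c "
from ov import *
ov('p',{'top':(310,150,160,110),'side':(210,264,160,120)},1.5)"
```

```text
[ 0.49297292 -0.28942459  0.16861506] [ 0.09945014 -1.0941365  -0.52087233] 10.85 0.0017976149942789143
```

View pics/p_top.png

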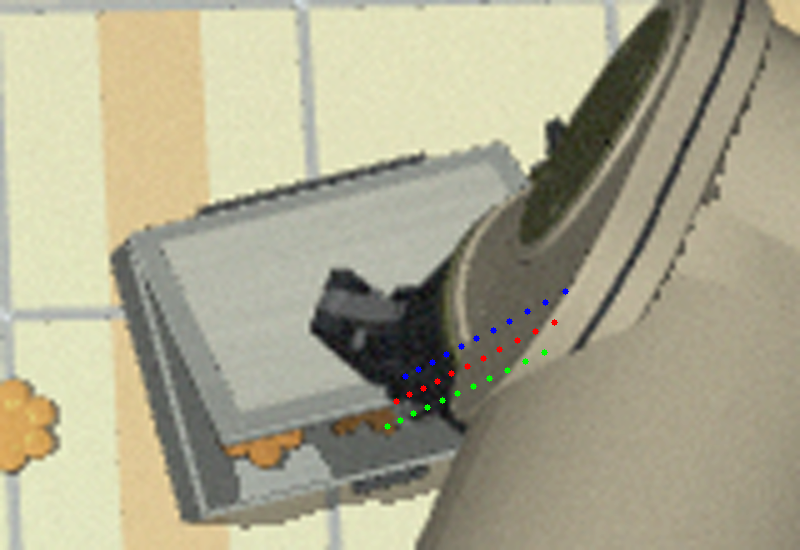

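View pics/p_side.png

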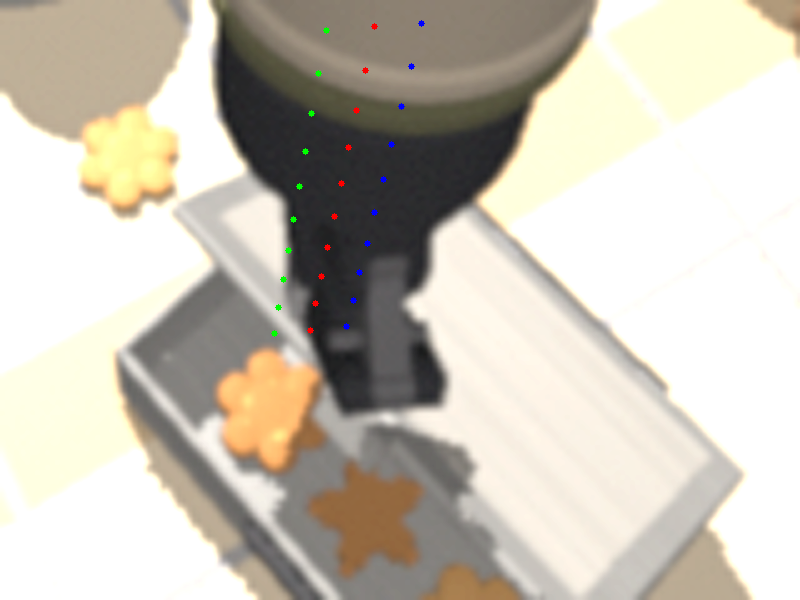

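```bash
python3 -c "
from h import *
from fit import lidpt
s=camera('side')
p=[.5959,-.2899,.2204,.6554]
A=lidpt(p,.05,0,0,.006);n=lidpt(p,.05,0,0,1.006)-A
c,sn=np.cos(.2204),np.sin(.2204)
for (u,v) in((372,430),(470,465),(465,490),(425,425),(380,412),(445,405),(345,415)):
  o,d=ray(s,210+u/5,264+v/5);X=o+d*(n@(A-o))/(n@d);e=X-A;print((u,v),np.round(X,3),'level dist',round(-(e[0]*c+e[1]*sn),3))
"
```

```text
(372, 430) [ 0.499 -0.317  0.135] level dist 0.105
(470, 465) [ 0.522 -0.338  0.121] level dist 0.086
(465, 490) [ 0.515 -0.344  0.127] level dist 0.094
(425, 425) [ 0.516 -0.322  0.123] level dist 0.088
(380, 412) [ 0.505 -0.313  0.13 ] level dist 0.098
(445, 405) [ 0.528 -0.318  0.114] level dist 0.077
(345, 415) [ 0.493 -0.31   0.138] level dist 0.108
```

Call:
play_rows(
  increments="0 -0.01 0 0;0.006 0 0 0;0.006 0 0 0;0.005 0 0 0;0 0 0 0",
)

```text
clock: 11.4
position: [0.503, -0.2944, 0.1506]
ee_rot: [-0.381, 0.609, 0.391, 0.576]
ft_force: [-0.5, 0.6, 0.2]
grip_width: -0.002
```

Call:
play_rows(
  increments="0.006 0 0 0;0.006 0 0 0;0.005 0 0 0;0 0 0 0",
)

```text
clock: 11.8
position: [0.5017, -0.2945, 0.1319]
ee_rot: [-0.381, 0.609, 0.391, 0.576]
ft_force: [-0.6, -0.1, -0.0]
grip_width: -0.001
```

```bash
python3 -c "
from ov import *
ov('q',{'top':(310,150,160,110),'side':(210,264,160,120)},1.5)"
```

```text
[ 0.50205668 -0.29470163  0.1326571 ] [ 0.46399422  0.28916807 -0.14437432] 11.9 -0.0024425312049272765
```

View pics/q_side.png

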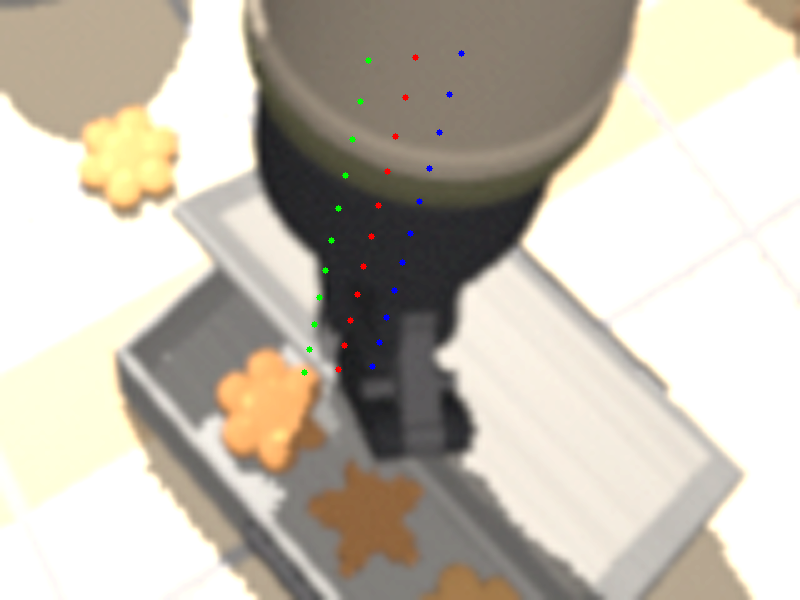

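```bash
python3 -c "
from h import *
s=camera('side')
for z in(.1,.12,.135,.15):
  print(z,[np.round(atz(s,210+u/5,264+v/5,z)[:2],3) for u,v in((380,458),(470,448))])
"
```

```text
0.1 [array([ 0.504, -0.319]), array([ 0.531, -0.33 ])]
0.12 [array([ 0.5  , -0.322]), array([ 0.525, -0.334])]
0.135 [array([ 0.496, -0.325]), array([ 0.521, -0.337])]
0.15 [array([ 0.493, -0.328]), array([ 0.518, -0.339])]
```

View pics/q_top.png

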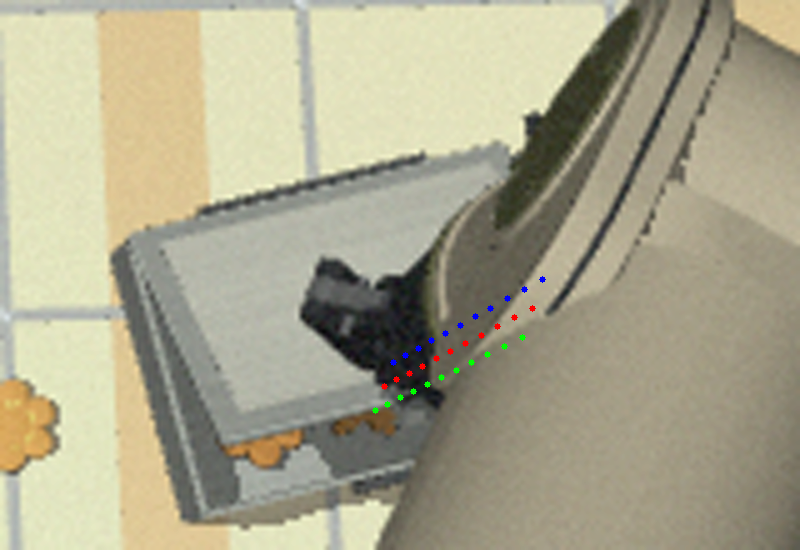

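Call:
play_rows(
  hand=-1,
  increments="-0.02 0 0 0;0 0 0 0;0 0 0 0;0 0 0 0;0 0 0 0;0 0 0 0",
)

```text
clock: 12.55
position: [0.5031, -0.2944, 0.1529]
ee_rot: [-0.381, 0.608, 0.391, 0.576]
ft_force: [0.5, -0.5, 0.3]
grip_width: 0.992
```

```bash
python3 -c "
from ov import *
ov('r',{'top':(310,150,160,110),'side':(210,264,160,120)},1.5)"
```

```text
[ 0.50308633 -0.29441872  0.15298075] [ 0.65615255  0.26726194 -0.41480589] 12.65 1.0012440111203094
```

View pics/r_side.png

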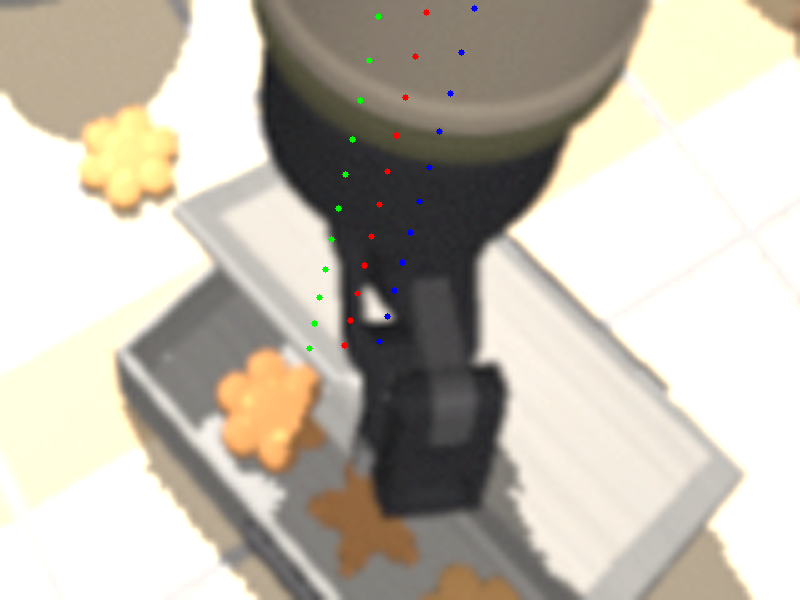

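View pics/r_top.png

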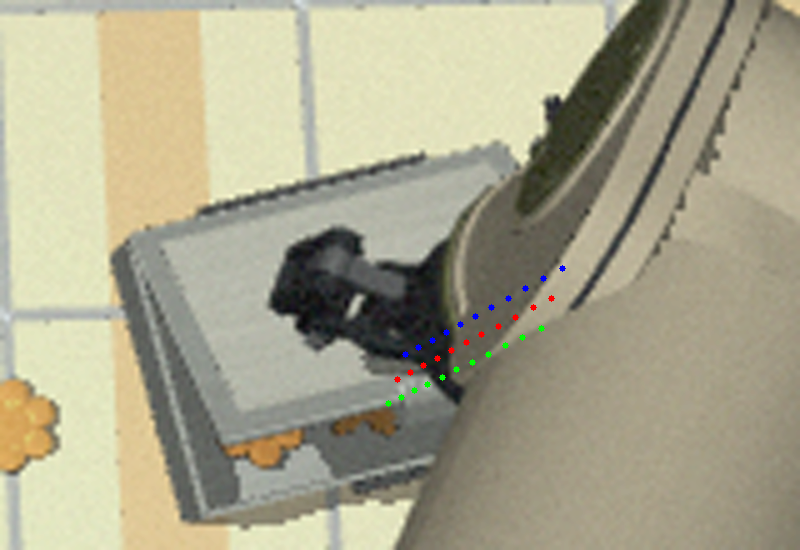

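Call:
play_rows(
  hand=1,
  increments="0 -0.008 0 0;0 0 0 0;0 0 0 0;0 0 0 0;0.007 0 0 0;0.007 0 0 0;0.006 0 0 0;0.006 0 0 0;0 0 0 0",
)

```text
clock: 13.55
position: [0.5092, -0.298, 0.1233]
ee_rot: [-0.381, 0.609, 0.392, 0.575]
ft_force: [-0.2, -0.3, -0.2]
grip_width: 0.002
```

Call:
play_rows(
  increments="0.006 0 0 0;0.006 0 0 0;0.006 0 0 0;0 0 0 0",
)

```text
clock: 13.95
position: [0.5088, -0.2986, 0.1042]
ee_rot: [-0.381, 0.608, 0.391, 0.576]
ft_force: [-0.6, 0.7, 0.6]
grip_width: -0.001
```

```bash
python3 -c "
from ov import *
ov('s',{'top':(310,150,160,110),'side':(210,264,160,120)},1.5)"
```

```text
[ 0.50898456 -0.29864901  0.10491218] [-0.24649989  0.50519911  0.62026552] 14.05 -0.0012107441085676138
```

View pics/s_side.png

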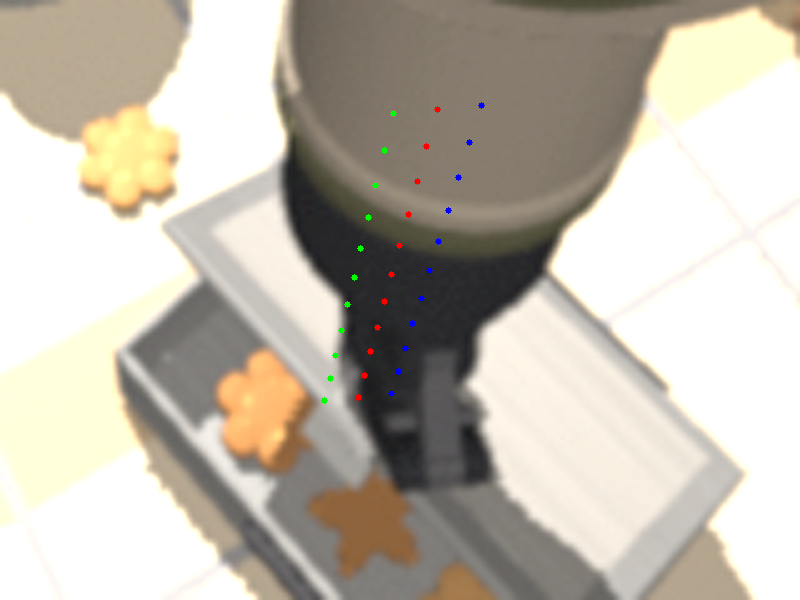

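View pics/s_top.png

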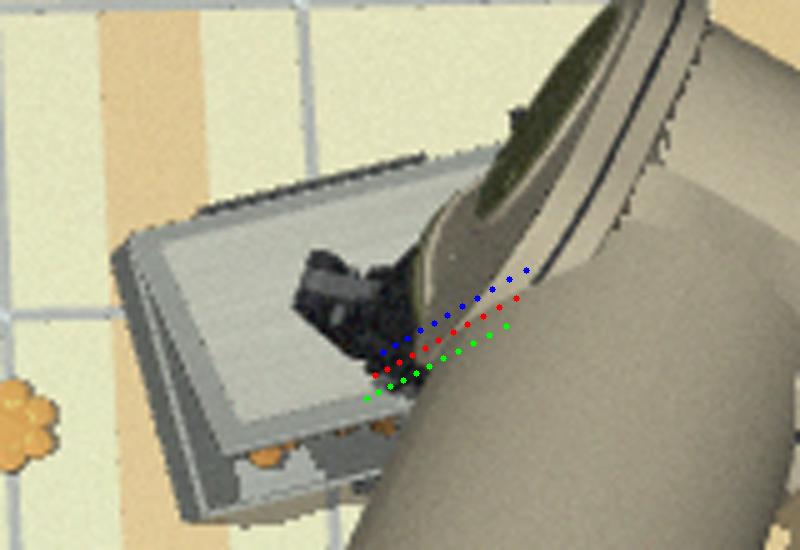

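Call:
play_rows(
  increments="0.006 0 0 0;0.006 0 0 0;0.006 0 0 0;0 0 0 0",
)

```text
clock: 14.45
position: [0.5082, -0.299, 0.0857]
ee_rot: [-0.381, 0.608, 0.391, 0.576]
ft_force: [0.2, 0.6, -0.5]
grip_width: -0.002
```

```bash
python3 -c "
from ov import *
ov('u',{'top':(310,150,160,110),'side':(210,264,160,120)},1.5)"
```

```text
[ 0.50859236 -0.29915083  0.08648578] [0.03256096 0.31462492 0.3349652 ] 14.55 0.004672544245786407
```

View pics/u_side.png

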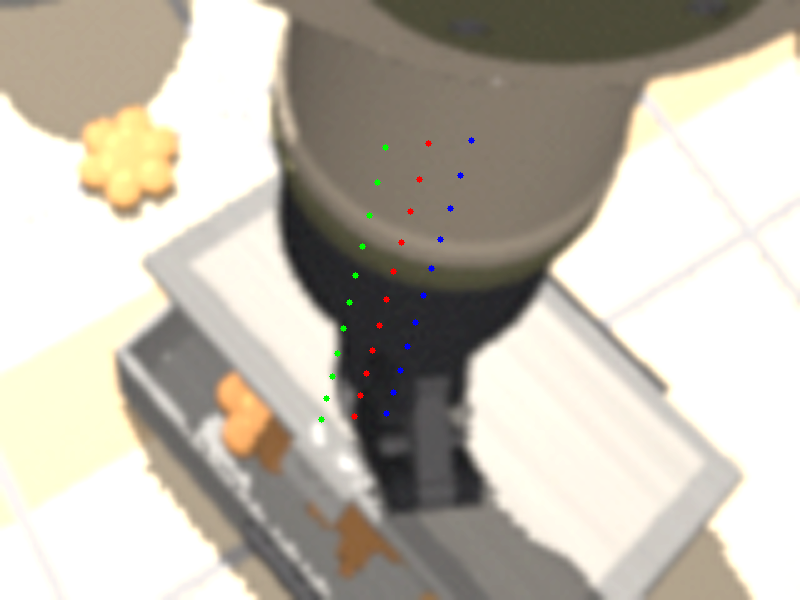

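View pics/u_top.png

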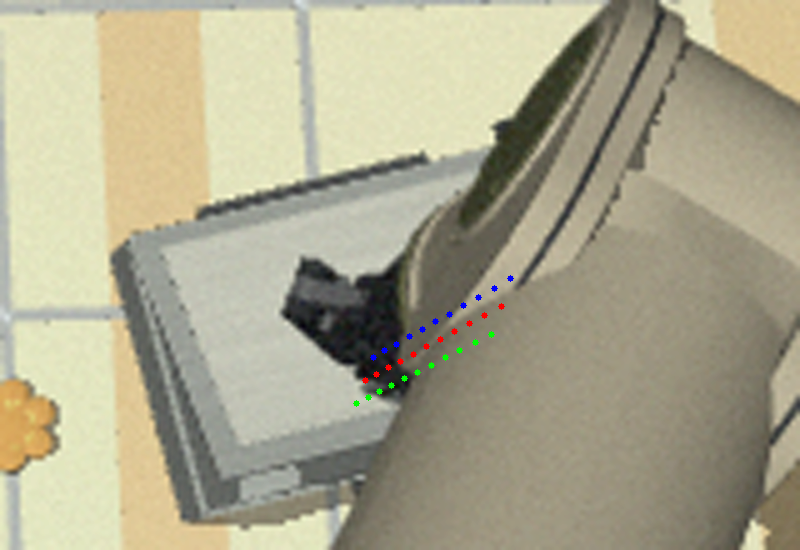

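Call:
play_rows(
  increments="0.006 0 0 0;0.006 0 0 0;0.006 0 0 0;0 0 0 0",
)

```text
clock: 14.95
position: [0.5085, -0.3005, 0.0688]
ee_rot: [-0.382, 0.608, 0.39, 0.577]
ft_force: [-0.6, 0.9, 4.6]
grip_width: -0.0
```

Call:
play_rows(
  increments="0.006 0 0 0;0.006 0 0 0;0.006 0 0 0;0.006 0 0 0",
)

```text
clock: 15.35
position: [0.5076, -0.3026, 0.0467]
ee_rot: [-0.383, 0.608, 0.389, 0.577]
ft_force: [-1.8, 0.0, 3.1]
grip_width: 0.003
```

Call:
play_rows(
  increments="0.005 0 0 0;0.005 0 0 0;0.005 0 0 0",
)

```text
clock: 15.65
position: [0.5074, -0.303, 0.0363]
ee_rot: [-0.382, 0.607, 0.389, 0.578]
ft_force: [-31.6, 22.5, 93.7]
grip_width: -0.0
```

Call:
play_rows(
  increments="-0.01 0 0 0;-0.02 0 0 0;-0.03 0 0 0;-0.03 0 0 0;-0.03 0 0 0;-0.03 0 0 0;-0.03 0 0 0;-0.03 0 0 0;0 0 0 0",
)

```text
clock: 16.55
position: [0.516, -0.299, 0.2525]
ee_rot: [-0.382, 0.606, 0.39, 0.579]
ft_force: [-0.4, -0.4, -0.8]
grip_width: 0.001
```

```bash
python3 -c "
from ov import *
ov('v',{'top':(310,150,160,110),'side':(210,264,160,120)},1.5)"
```

```text
[ 0.51462817 -0.2981853   0.24864986] [ 0.26249416 -0.2259061   0.03357734] 16.65 -0.0007583621560326371
```

View pics/v_side.png

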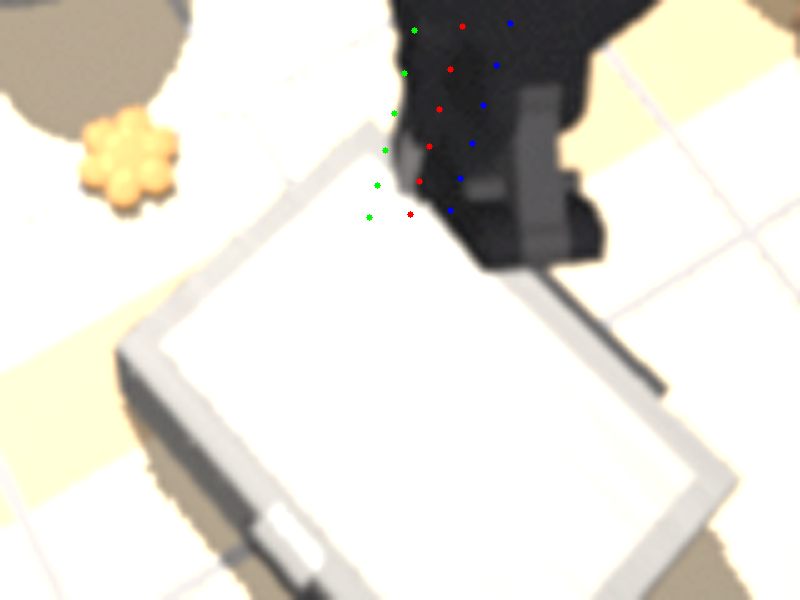

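View pics/v_top.png

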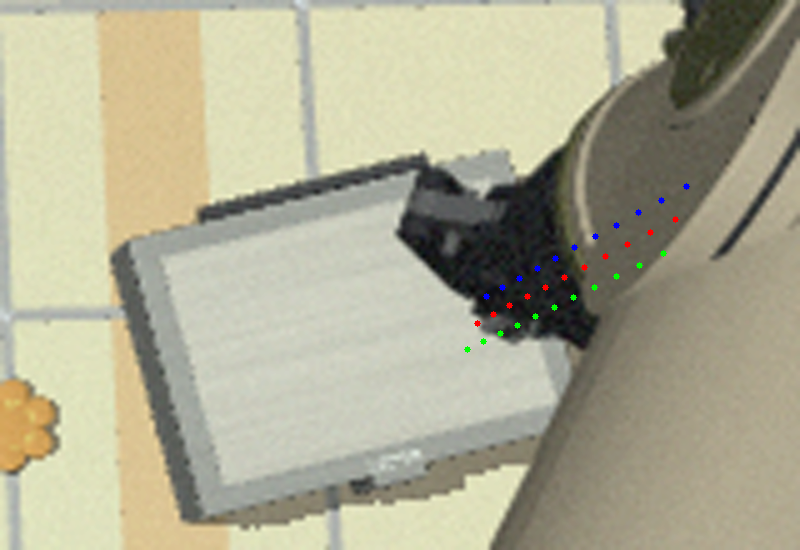

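```bash
python3 -c "
from h import *
import pickle
d=pickle.load(open('c0.pkl','rb'))
c=camera('top');cv2.imwrite('pics/w.png',cv2.convertScaleAbs(cv2.resize(c['img'],(800,600)),alpha=1.4))
s=camera('side')
a=c['img'][185:262,215:285].astype(int);b=d['top']['img'][185:262,215:285].astype(int);print('round diff',np.abs(a-b).mean())
from fit import lidpt
for p,hz,W in(([.6078,.3042,.0591],.07,.11),([.5959,-.2899,.2204],.05,.18)):
  for ang in(0,.1): print(ang,[(np.round(proj(s,lidpt(p+[ang],hz,-.13,j*W/2,.006)),1).tolist(),np.round(proj(c,lidpt(p+[ang],hz,-.13,j*W/2,.006)),1).tolist()) for j in(1,-1)])
im=s['img'][100:180,130:210];cv2.imwrite('pics/x.png',cv2.convertScaleAbs(cv2.resize(im,None,fx=7,fy=7,interpolation=cv2.INTER_CUBIC),alpha=1.3))
"
```

```text
round diff 1.8128633271490415
0 [([137.0, 131.7], [87.7, 247.5]), ([153.8, 156.2], [138.0, 243.5])]
0.1 [([136.3, 127.7], [85.8, 246.7]), ([153.1, 152.3], [136.6, 242.6])]
0 [([231.2, 333.4], [351.5, 253.8]), ([306.9, 421.2], [428.5, 234.5])]
0.1 [([231.4, 330.4], [352.5, 253.1]), ([308.4, 419.3], [430.4, 233.5])]
```

View pics/w.png

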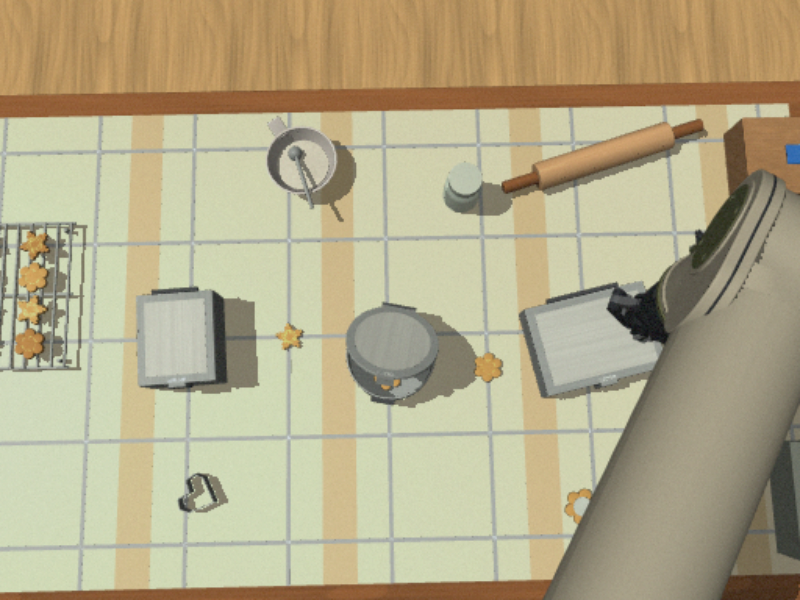

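View pics/x.png

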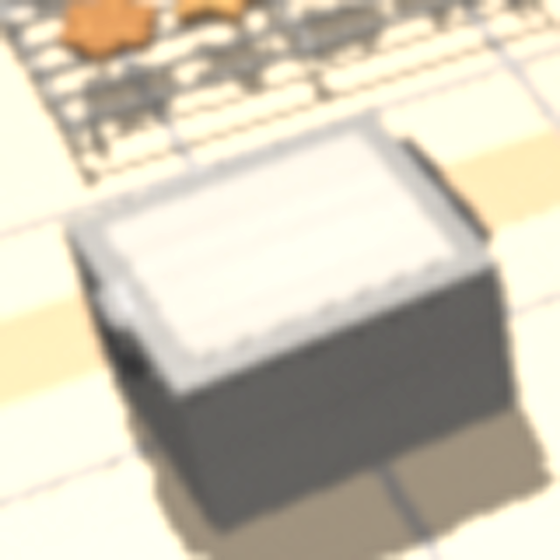

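Call:
play_rows(
  increments="-0.02 0 0 0;0 0 0 0;0 0 0 0",
)

```text
clock: 17.05
position: [0.5135, -0.2967, 0.2633]
ee_rot: [-0.377, 0.609, 0.394, 0.575]
ft_force: [0.5, 0.9, -0.3]
grip_width: -0.002
```

```bash
python3 -c "
from h import *
print(get_obs()['ft_force'],get_obs()['clock']);print(workorder.hand_in())"
```

```text
[ 0.52640729  0.90645812 -0.2976087 ] 17.05
the job is handed in; nothing more can be done
None
```

I pressed the square tin's lid and then the long tin's lid shut with the closed fingertips, crossed high over the round tin, and handed the job in at about 17 s of the 45 s allowed.

**Last checks:**
- **Square and long tins:** after the arm lifted away, the pictures show both lids level with their rims and staying down.
- **Round tin:** its lid matches the first picture, with a mean difference of 1.8 grey levels, so it still stands open.
- **Robot:** the arm hangs clear in the air, with about 1 N on the force reading.

**What disagreed or was close to a limit:**
- **High force:** the final push on the long lid's rigid stop read about 101 N at the wrist, against the 120 N limit. Only the end of each move is reported, so a higher peak in between can't be ruled out.
- **Fingertip position:** the fingertips I measured in the pictures were 2 to 8 cm off the reported tool position, partly because the two cameras sometimes showed different fingers.
- **Contact height:** on the square lid I met the stop about 25 mm below where the reported tool height said it should be, and I didn't resolve why. I relied on the force readings and on watching the lids move instead.

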